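# Reload the rotary flux-tube rack

## Task

First lift the black sprung knob of the rotary tube rack, turn the rack in line with the yellow cradle and let the knob drop home so that the rack is locked. Then lay the green tube from the white stand in the cradle lane that leads to the red spent tube, let go of it, and push it along the lane into the rack until it sticks out equally at both ends, so that it drives the red tube right out of the rack into the same lane of the delivery tray. Leave the blue tube where it is in its bore, and leave the orange tube, the bottle, the circuit board and the screwdriver where they are.

Things in the scene. Friction and masses are not known exactly. Their poses are not given: they have to be found in the camera images.
- base: blue fixed base, 130 x 440 mm, 18 mm thick. Origin on the bench, on the turning axis of the rack; its +y is the push direction, with the yellow cradle on the -y side, then the rack, then the grey delivery tray. Two straight lanes run along y, at x = -24 and x = +24 mm, through cradle, bores (when in line) and tray
- cradle (a point): middle of the cradle: base x 0, y -142 mm, 64.5 mm above the bench. Each lane has two yellow 45-degree V blocks, at base y -80 to -112 and -172 to -210 mm, tops 59 mm above the bench, open between so that fingers fit beside a tube down to 45 mm above the bench. A tube settles centred in the V, its axis 64.5 mm up; lay it with its middle at y -142 mm
- tray (a point): middle of the delivery tray floor: base x 0, y +162 mm, 47.5 mm above the bench. The tray is flat, base y +80 to +245 mm, with ridges 12 mm high at base x -48, 0 and +48 mm between and beside the two lanes and an end stop 20 mm high
- rack: aluminium rotary rack, 96 (x) x 110 (y) mm, top 90 mm above the bench. Origin at bench height on its vertical axis. Two square through bores 32 mm wide along its y, at its x -24 and +24, floors 49.5 mm up, slotted tops. Starts turned 0.6 to 1.15 rad anticlockwise from above; in line when its y is the base's y. A tube at home has its middle at rack y 0, 10 mm out at each end
- plunger (a joint): lift of the black sprung knob, m: 0 down, stop at 0.016. Down, its pin is stopped by fixed lands either side of the in-line notch (about 0.12 to 0.45 rad from in line); lifted 12 mm it clears them; over the notch the spring drops it, centres the rack and locks it. Spring 6 N down, 9 N at the top; turning takes about 2 N at the knob
- knob (a point): middle of the black round knob's height, 116 mm above the bench when down; knob 28 mm diameter, 32 mm tall, vertical, 8 mm above the rack's top, 44 mm from the turning axis along the rack's +y
- spent: red tube, in one of the two bores of the rack. 28 mm diameter, 130 mm long, about 90 g, lying level. Origin at the middle of its axis; its own y is the tube axis; both ends are alike
- keeper: blue tube, in the other bore of the rack. 28 mm diameter, 130 mm long, about 90 g, lying level. Origin at the middle of its axis; its own y is the tube axis; both ends are alike
- stand: white fixed stand, 170 x 130 x 6 mm, with two places for tubes, each two V blocks (tops 27 mm above the bench) 46 mm either side of the tube's middle, 70 mm open between them; tubes lie along its y at x = -45 and +45 mm. Origin under its centre on the bench
- fresh: green tube, in one of the two places of the white stand, axis 32 mm above the bench. 28 mm diameter, 130 mm long, about 90 g, lying level. Origin at the middle of its axis; its own y is the tube axis; both ends are alike
- other: orange tube, in the other place of the stand; not wanted. 28 mm diameter, 130 mm long, about 90 g, lying level. Origin at the middle of its axis; its own y is the tube axis; both ends are alike
- bottle: blue bottle standing beside the cradle, 48 mm diameter, 110 mm tall, 200 g; origin under its centre
- board: green circuit board in a holder lying flat beyond the base, 70 x 130 x 12 mm, 350 g; origin under its centre
- driver: screwdriver with yellow handle lying beyond the base, 170 mm long, up to about 30 mm high, 120 g; origin under its middle
Mind the look-alikes: they are no part of the job. There is more than one size of the fresh; the one meant has the size given above.

How it is judged:
By the outcome, as a careful person would: the job done as asked, in the order asked, and still so for the second after the job is handed in, with the robot touching nothing.
It also fails if it takes over 61 s, if anything falls off the work surface, if the arm or the gripper's body presses on something with over 40 N, if the wrist force passes 120 N, or if a joint passes its speed limit or range.

## Robot

A 6-joint arm with a two-finger parallel gripper is mounted at the origin on the work surface. World frame = base frame: x ahead of the robot, y to its left, z up, the work surface at z = 0. Lengths are in m, angles in degrees, forces in N, time in s.
With the tool pointing down it reaches from about 0.35 to 0.925 m from the base axis. Payload 6.4 kg.
Tool frame: the origin (TCP) lies at the very end of the fingers, on their centre line; the grasp point (between the pads) lies 19 mm behind it; z points along the fingers, y is the line along which they close (so a half turn about z gives the same grasp; the last joint's range is limited). The gripper opens to 94 mm and grips with 3 to 60 N. Pads are 16 mm wide; open, the fingers measure 119 mm over their backs; the gripper's body (75 mm by 177 mm) begins 78 mm behind the grasp point.
Start: joints at [63.478, 14.043, 89.255, -0, 76.702, -9.975], TCP at [0.185, 0.623, 0.205] pointing down, gripper open.
Joint ranges: [-179.41, 179.41], [-58.25, 129.5], [7.25, 145.43], [-54.29, 234.29], [11.92, 165.04], [-157.13, 157.13]. Speed limits (degrees/s): [147.25, 147.25, 180, 180, 180, 180].

## Interface

Orientations are given as a 3x3 rotation matrix whose columns are the frame's x, y, z axes.
In Python, from rig import sensors, optics, ticket gives the robot as it stands. The module is installed in compiled form; this text tells all that it offers.
- The arm moves only by the tool move_arm, never from a script. Its argument "series" is a list of rows, each an object of numbers: "claw": the gripper command: -1 is fully open, 1 is shut, values between are in proportion; "x", "y", "z": the shift along the tool's x, y, z in mm; "ax", "ay", "az": the turn, a rotation vector about the tool's x, y, z in rad. In form: [{"claw": .., "x": .., "y": .., "z": .., "ax": .., "ay": .., "az": ..}, ...]. A call has 1 to 10 rows; each row shifts and turns the commanded pose from where the row before left it, along the tool's axes as they then stand; what a row does not reach is not made up. A row lasts 1/10 s, in which the tool goes at most 50 mm and 8.59 degrees, less where a joint would pass 70% of its speed; a pose out of reach is approached as far as the arm can. A call with a gripper value outside its range is refused whole. The fingers move at their own pace and stop on an object; "squeeze" is the grip in N (left out, the last holds). Time passes only in rows, so rows that do not move let the fingers close. It gives the time, the measured TCP pose, the force, the opening and the grip force at its end, in the units of the state.
- sensors.read_state(): the state, without advancing time (a new reading comes with each control period).
- optics.snapshot(name): name is "scene" or "top"; returns a dict with "frame" (480x640x3 uint8, red, green, blue), "fx", "fy", "cx", "cy" (pixels), "R" (3x3) and "t" (3): a world point X has camera coordinates R X + t. Camera axes: x right, y down, z forward; pixel columns grow to the right and rows downward; lengths in m; the calibration is good to about 2 mm. A picture is of the moment at which its call begins. There is no depth.
- ticket.sign_off(): hands the job in; it is judged then, once.
The state is a dict: "time": time; "qpos": joint angles; "dq": joint speeds; "effort": joint torques, N m; "eef_pos": TCP position; "eef_rot": TCP orientation; "ft_force": force on the tool from outside, world axes, zero at the start; "wrist_torque": the same for the moment, N m; "opening": finger opening in m; "grasp_force": force on a finger pad.
Only numpy, scipy, OpenCV 4.12 (cv2) and the standard library are available. Lean on these libraries where they do the work, as an engineer would, in place of code of your own. Each camera call takes 0.05 s, during which the arm holds its last target. There are 200 camera calls.

## Working session

There is one attempt and no reset: what is moved stays moved. The work goes in short steps, Python scripts to look and compute and a tool call to move; the robot and the scene stay as the last step left them, time stands still between calls to the robot, and variables do not carry over. Pictures are saved under pics/ and viewed, at most 10 in all, crops included, and the job is handed in when it is done.

Besides the shell and the picture viewer there is one more tool, called after "Request:" by a JSON object that holds its "fn" and its "kwargs". move_arm: Moves the arm, as the interface text tells. Its arguments: {"type":"object","properties":{"series":{"type":"array","items":{"type":"object","properties":{"claw":{"type":"number"},"x":{"type":"number"},"y":{"type":"number"},"z":{"type":"number"},"ax":{"type":"number"},"ay":{"type":"number"},"az":{"type":"number"}}}},"squeeze":{"type":"number"}},"required":["series"]}

```bash
mkdir -p pics
python3 - <<'E'
from rig import sensors, optics
import cv2,numpy as np
for n in ("scene","top"):
    s=optics.snapshot(n); cv2.imwrite(f"pics/{n}0.png",s["frame"][:,:,::-1])
    print(n,s["fx"],s["fy"],s["cx"],s["cy"],np.round(s["R"],4).tolist(),np.round(s["t"],4).tolist())
st=sensors.read_state(); print(st["time"],st["eef_pos"],np.round(st["eef_rot"],3).tolist(),st["opening"])
E
```

```text
scene 495.2104816719651 495.2104816719651 325.36926118666446 242.48068868597903 [[0.7876, 0.6162, 0.009], [0.412, -0.5157, -0.7512], [-0.4582, 0.5953, -0.66]] [-0.4128, -0.2043, 1.4318]
top 514.8239535623718 514.8239535623718 324.0336648111982 235.74288959926966 [[0.0228, -0.9996, 0.0136], [-0.9811, -0.025, -0.192], [0.1923, -0.009, -0.9813]] [-0.0804, 0.5711, 1.0092]
0.1 [0.18486529 0.62260253 0.2044525 ] [[-0.959, 0.285, -0.001], [0.285, 0.959, -0.002], [0.0, -0.002, -1.0]] 0.0940374007601583
```

View pics/scene0.png

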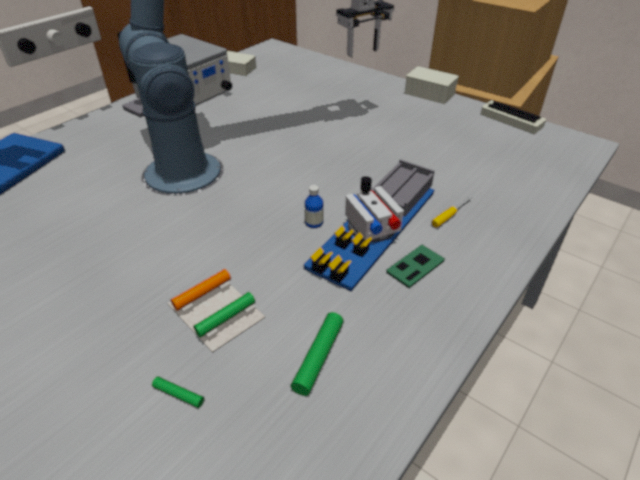

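View pics/top0.png

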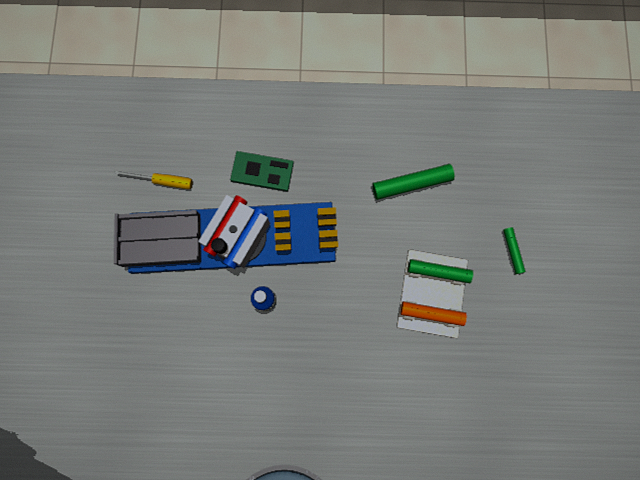

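The top view shows the base running along world +y, with the tray at (158,238) and the cradle at (305,230). The knob is at (219,246), the red tube is in the rack's +x bore, and the green tube lies at (440,271) on the stand.

```bash
cat > h.py <<'E'
import cv2,numpy as np
from rig import sensors, optics
def snap(n="top",save=None):
    s=optics.snapshot(n)
    s["R"]=np.array(s["R"]);s["t"]=np.array(s["t"])
    if save: cv2.imwrite(f"pics/{save}.png",s["frame"][:,:,::-1])
    return s
def w(s,p,z):
    p=np.atleast_2d(np.float64(p)); d=np.c_[(p[:,0]-s["cx"])/s["fx"],(p[:,1]-s["cy"])/s["fy"],np.ones(len(p))]@s["R"]
    c=-s["R"].T@s["t"]; return c+d*((z-c[2])/d[:,2])[:,None]
def proj(s,X):
    c=np.atleast_2d(X)@s["R"].T+s["t"]; return np.c_[c[:,0]/c[:,2]*s["fx"]+s["cx"],c[:,1]/c[:,2]*s["fy"]+s["cy"]]
def blobs(s,lo,hi,amin=15,roi=None):
    m=cv2.inRange(cv2.cvtColor(s["frame"],cv2.COLOR_RGB2HSV),lo,hi)
    if roi: k=np.zeros_like(m);x0,y0,x1,y1=roi;k[y0:y1,x0:x1]=1;m=m*k
    n,l,st,c=cv2.connectedComponentsWithStats(m)
    out=[]
    for i in range(1,n):
        if st[i,4]>=amin:
            pts=np.argwhere(l==i)[:,::-1].astype(np.float32)
            out.append((st[i,4],c[i],cv2.minAreaRect(pts),pts))
    return out
E
python3 - <<'E'
from h import *
np.set_printoptions(precision=4,suppress=True)
s=snap()
R={"yellow":((15,120,60),(32,255,255),(265,195,345,260)),"blue":((100,120,40),(125,255,255),(110,190,345,320)),
"green":((50,120,40),(75,255,255),(395,245,485,300)),"orange":((5,150,80),(15,255,255),(390,290,480,335)),"red":((0,150,60),(8,255,255),(190,180,280,280)),
"black":((0,0,0),(180,255,40),(205,232,235,262)),"white":((0,0,170),(180,60,255),(385,240,480,345))}
for k,(lo,hi,roi) in R.items():
    for a,c,r,p in blobs(s,lo,hi,15,roi):
        z={"yellow":.059,"blue":.018,"green":.032,"orange":.032,"red":.064,"black":.132,"white":.006}[k]
        print(k,a,c,"world",w(s,c,z)[0][:2], "rect",w(s,cv2.boxPoints(r),z)[:,:2].ravel())
E
```

```text
yellow 121 [326.3967 210.8099] world [ 0.6253 -0.0703] rect [ 0.6306 -0.0518  0.6342 -0.0879  0.6198 -0.0892  0.6162 -0.0532]
yellow 102 [281.3039 213.402 ] world [0.6173 0.0233] rect [0.6225 0.0396 0.6262 0.0087 0.6122 0.0069 0.6085 0.0378]
yellow 111 [326.7838 221.5315] world [ 0.6025 -0.0716] rect [ 0.6074 -0.0533  0.6083 -0.0906  0.5956 -0.0908  0.5946 -0.0536]
yellow 91 [282.022  224.1319] world [0.5945 0.0209] rect [0.6008 0.0357 0.6016 0.0067 0.5888 0.0063 0.5881 0.0352]
yellow 126 [327.5397 233.2778] world [ 0.5776 -0.0737] rect [ 0.5841 -0.0559  0.585  -0.091   0.5703 -0.0913  0.5694 -0.0563]
yellow 107 [282.1495 236.028 ] world [0.5695 0.0197] rect [0.5755 0.0346 0.5763 0.0037 0.5637 0.0033 0.5629 0.0341]
yellow 114 [328.6053 244.1053] world [ 0.555  -0.0764] rect [ 0.561  -0.0585  0.5619 -0.0935  0.5494 -0.0938  0.5485 -0.0588]
yellow 97 [282.701  246.7423] world [0.5471 0.0177] rect [0.5524 0.0337 0.5532 0.0029 0.5407 0.0025 0.54   0.0332]
blue 4312 [269.0942 241.5779] world [0.5646 0.0501] rect [ 0.6124  0.3643  0.66   -0.0802  0.5282 -0.0928  0.4832  0.3419]
blue 271 [2
[... 1105 characters left out ...]
48 -0.3648] rect [ 0.5321 -0.3516  0.5394 -0.3528  0.5368 -0.3749  0.5295 -0.3736]
white 27 [451.1111 264.4815] world [ 0.5266 -0.3419] rect [ 0.5273 -0.3156  0.5305 -0.3159  0.5266 -0.3678  0.5233 -0.3673]
white 504 [421.0198 292.1627] world [ 0.4656 -0.2762] rect [ 0.447  -0.2336  0.5024 -0.2432  0.4872 -0.35    0.4319 -0.3393]
white 38 [438.3684 293.0789] world [ 0.4646 -0.3131] rect [ 0.4707 -0.3031  0.4748 -0.3213  0.4597 -0.324   0.4557 -0.3059]
white 20 [448.05 296.1 ] world [ 0.4587 -0.3337] rect [ 0.4561 -0.3258  0.4653 -0.338   0.4607 -0.3414  0.4515 -0.3293]
white 347 [422.6744 326.5533] world [ 0.3936 -0.2787] rect [ 0.3926 -0.2256  0.4137 -0.2296  0.3955 -0.3463  0.3745 -0.3419]
```

Run:
```python
import cv2
a=cv2.imread("pics/top0.png")[180:320,105:345]
b=cv2.imread("pics/scene0.png")[150:290,290:450]
cv2.imwrite("pics/c0.png",cv2.resize(a,None,fx=3.3,fy=3.3,interpolation=2))
```

```text
(no output)
```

View pics/c0.png

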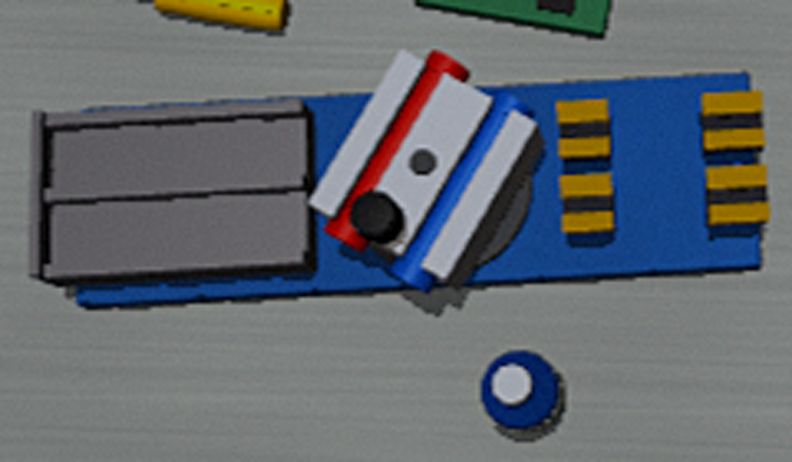

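The crop shows the knob top at full-image pixel (219.2,245.1), the pivot disc at (233.2,229.1), and the base corners near (331,203) and (335,262).

Run:
```python
from h import *
np.set_printoptions(precision=4,suppress=True)
s=snap(); c=snap("scene")
print("axis",w(s,[233.2,229.1],.091)[0], "knobtop",w(s,[219.2,245.1],.132)[0])
print("corners",w(s,[[331.5,202.3],[335.5,261.5],[129,273]],.018)[:,:2])
b=np.array([[.6253,-.0703],[.6173,.0233],[.6025,-.0716],[.5945,.0209],[.5776,-.0737],[.5695,.0197],[.555,-.0764],[.5471,.0177]])
# scene: yellow and black knob
for n,r,z in(("y",((15,120,60),(32,255,255),(300,220,380,285)),.059),("k",((0,0,0),(180,255,45),(355,172,378,200)),.116),("g",((50,120,40),(75,255,255),(190,285,260,340)),.032)):
    for a,cc,rr,p in blobs(c,*r[:2],12,r[2]): print(n,a,cc,w(c,cc,z)[0][:2],rr[0],w(c,rr[0],z)[0][:2])
o=np.array([.5739,.1167]);th=.0855
u=np.array([-np.sin(th),np.cos(th)]);v=np.array([u[1],-u[0]])
f=lambda x,y,z:np.r_[o+x*v/1e3+y*u/1e3,z/1e3]
print("origin top px",proj(s,f(0,0,91)),"scene",proj(c,f(0,0,91)))
for x in(-24,24):
  for y in(-96,-191): print(x,y,"scene V px",proj(c,f(x,y,59)))
for x,y in((65,-220),(-65,-220),(-65,220)): print(f(x,y,18),proj(s,f(x,y,18)))
```

```text
axis [0.5749 0.1156 0.091 ] knobtop [0.5347 0.1335 0.132 ]
corners [[ 0.6547 -0.0815]
 [ 0.5252 -0.0926]
 [ 0.49    0.3413]]
y 65 [339.4154 231.4615] [0.5559 0.0113] (339.5000305175781, 231.50003051757812) [0.5561 0.0114]
y 68 [347.4706 234.5588] [0.5769 0.014 ] (347.5, 234.5) [0.5769 0.0143]
y 90 [357.5667 238.1111] [0.6023 0.0183] (357.5000305175781, 238.00003051757812) [0.6019 0.0185]
y 72 [365.5972 242.0833] [0.6244 0.0184] (366.0000305175781, 242.00003051757812) [0.6249 0.0192]
y 95 [316.8316 254.6105] [ 0.5645 -0.0827] (316.7500305175781, 254.75003051757812) [ 0.5646 -0.0832]
y 79 [324.1646 258.7595] [ 0.5852 -0.0831] (324.7500305175781, 258.2500305175781) [ 0.5852 -0.0811]
y 107 [334.486  262.8785] [ 0.6106 -0.0795] (335.02001953125, 262.8599853515625) [ 0.6115 -0.0787]
y 81 [342.8272 267.0988] [ 0.6324 -0.0787] (343.25, 266.75) [ 0.6325 -0.0773]
k 115 [365.4261 184.7304] [0.5396 0.1346] (365.4384765625, 184.9923095703125) [0.5402 0.1337]
g 757 [223.8943 314.0568] [ 0.5106 -0.3126] (224.22232055664062, 314.0521240234375) [ 0.5111 -0.3122]
origin top px [[232.6266 229.5795]] scene [[372.3894 201.9574]]
-24 -96 scene V px [[342.1933 230.203 ]]
-24 -191 scene V px [[319.4931 253.2557]]
24 -96 scene V px [[360.1129 237.7073]]
24 -191 scene V px [[338.006  261.6017]]
[ 0.6574 -0.0969  0.018 ] [[338.6382 201.2666]]
[ 0.5279 -0.108   0.018 ] [[342.8004 260.4119]]
[0.4904 0.3303 0.018 ] [[134.2395 272.9772]]
```

Request:
{"fn": "move_arm", "kwargs": {"series": [{"claw":-1,"x":-32,"y":-25},{"claw":-1,"x":-32,"y":-25},{"claw":-1,"x":-32,"y":-25},{"claw":-1,"x":-32,"y":-25},{"claw":-1,"x":-32,"y":-25},{"claw":-1,"x":-32,"y":-25},{"claw":-1,"x":-32,"y":-25},{"claw":-1,"x":-32,"y":-25},{"claw":-1,"x":-32,"y":-25},{"claw":-1,"x":-32,"y":-25}], "squeeze": 35}}

```text
$.series[0]: bad value
```

```bash
cat >> h.py <<'E'
O=np.array([.5742,.1162]);TH=.084
def base(x,y,z): 
    c,s=np.cos(TH),np.sin(TH); return np.array([O[0]+(x*c-y*s)/1e3,O[1]+(x*s+y*c)/1e3,z/1e3])
def to(X,yaw=None):
    st=sensors.read_state();R=np.array(st["eef_rot"]);p=np.array(st["eef_pos"])
    y=np.degrees(np.arctan2(R[1,1],R[0,1]))
    print("t",st["time"],"tcp",p.round(4),"yaw",y.round(2),"d",(R.T@(np.array(X)-p)*1e3).round(1),"az",None if yaw is None else np.radians(y-yaw).round(3),"tilt",R[:,2].round(3),"F",np.round(st["ft_force"],1),"open",round(st["opening"],4))
E
python3 -c "
from h import *
to([.536,.135,.2],62)"
```

```text
t 0.25 tcp [0.185  0.6228 0.2049] yaw 73.45 d [-475.4 -367.7    5.2] az 0.2 tilt [-0.    -0.001 -1.   ] F [-0.1 -0.3  0.3] open 0.094
```

Request:
{"fn": "move_arm", "kwargs": {"series": [{"claw":-1,"x":-32,"y":-25,"z":0,"ax":0,"ay":0,"az":0},{"claw":-1,"x":-32,"y":-25,"z":0,"ax":0,"ay":0,"az":0},{"claw":-1,"x":-32,"y":-25,"z":0,"ax":0,"ay":0,"az":0},{"claw":-1,"x":-32,"y":-25,"z":0,"ax":0,"ay":0,"az":0},{"claw":-1,"x":-32,"y":-25,"z":0,"ax":0,"ay":0,"az":0},{"claw":-1,"x":-32,"y":-25,"z":0,"ax":0,"ay":0,"az":0},{"claw":-1,"x":-32,"y":-25,"z":0,"ax":0,"ay":0,"az":0},{"claw":-1,"x":-32,"y":-25,"z":0,"ax":0,"ay":0,"az":0},{"claw":-1,"x":-32,"y":-25,"z":0,"ax":0,"ay":0,"az":0},{"claw":-1,"x":-32,"y":-25,"z":0,"ax":0,"ay":0,"az":0}], "squeeze": 35}}

```text
time: 1.25
eef_pos: [0.4214, 0.2908, 0.2056]
eef_rot: [[-0.959, 0.285, 0.0], [0.285, 0.959, 0.0], [-0.0, 0.0, -1.0]]
ft_force: [0.7, -0.3, -0.0]
opening: 0.0943
grasp_force: 0.0
```

```bash
python3 -c "
from h import *
to([.536,.135,.2],62)"
```

```text
t 1.25 tcp [0.4214 0.2908 0.2056] yaw 73.45 d [-154.3 -116.7    5.6] az 0.2 tilt [ 0.  0. -1.] F [ 0.7 -0.3 -0. ] open 0.0943
```

Request:
{"fn": "move_arm", "kwargs": {"series": [{"claw":-1,"x":-31,"y":-23.3,"z":0,"ax":0,"ay":0,"az":0},{"claw":-1,"x":-31,"y":-23.3,"z":0,"ax":0,"ay":0,"az":0},{"claw":-1,"x":-31,"y":-23.3,"z":0,"ax":0,"ay":0,"az":0},{"claw":-1,"x":-31,"y":-23.3,"z":0,"ax":0,"ay":0,"az":0},{"claw":-1,"x":-31,"y":-23.3,"z":0,"ax":0,"ay":0,"az":0},{"claw":-1,"x":0,"y":0,"z":20,"ax":0,"ay":0,"az":0.1},{"claw":-1,"x":0,"y":0,"z":20,"ax":0,"ay":0,"az":0.1},{"claw":-0.2,"x":0,"y":0,"z":20,"ax":0,"ay":0,"az":0}]}}

```text
time: 2.05
eef_pos: [0.5363, 0.136, 0.1448]
eef_rot: [[-0.882, 0.472, 0.0], [0.472, 0.882, 0.0], [-0.0, 0.0, -1.0]]
ft_force: [-0.7, 0.6, 0.5]
opening: 0.0891
grasp_force: 0.0
```

Run:
```python
from h import *
to([.536,.135,.1],62)
a=snap("top");b=snap("scene")
A=a["frame"][170:300,150:330];B=b["frame"][120:260,290:440]
f=lambda i:cv2.resize(i,(400,300),interpolation=2)
cv2.imwrite("pics/c1.png",np.hstack([f(A),f(B)])[:,:,::-1])
```

```text
t 2.05 tcp [0.5363 0.136  0.1448] yaw 61.85 d [-0.2 -1.1 44.8] az -0.003 tilt [ 0.  0. -1.] F [-0.7  0.6  0.5] open 0.0891
```

View pics/c1.png

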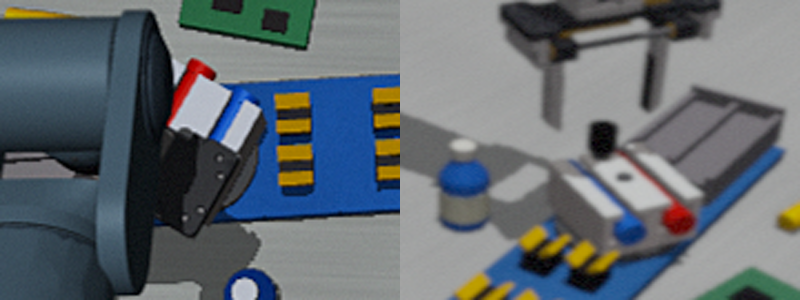

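The scene crop shows the knob centred between the open fingers, so I go down and grip.

Request:
{"fn": "move_arm", "kwargs": {"series": [{"claw":-0.2,"x":0,"y":0,"z":22,"ax":0,"ay":0,"az":0},{"claw":-0.2,"x":0,"y":0,"z":22,"ax":0,"ay":0,"az":0},{"claw":1,"x":0,"y":0,"z":0,"ax":0,"ay":0,"az":0},{"claw":1,"x":0,"y":0,"z":0,"ax":0,"ay":0,"az":0},{"claw":1,"x":0,"y":0,"z":0,"ax":0,"ay":0,"az":0},{"claw":1,"x":0,"y":0,"z":0,"ax":0,"ay":0,"az":0},{"claw":1,"x":0,"y":0,"z":0,"ax":0,"ay":0,"az":0},{"claw":1,"x":0,"y":0,"z":0,"ax":0,"ay":0,"az":0}], "squeeze": 35}}

```text
time: 2.95
eef_pos: [0.537, 0.1368, 0.1028]
eef_rot: [[-0.883, 0.469, 0.002], [0.469, 0.883, 0.001], [-0.002, 0.002, -1.0]]
ft_force: [-0.7, 2.1, 4.8]
opening: 0.0274
grasp_force: 35.0
```

Request:
{"fn": "move_arm", "kwargs": {"series": [{"claw":1,"x":0,"y":0,"z":-5,"ax":0,"ay":0,"az":0},{"claw":1,"x":0,"y":0,"z":-5,"ax":0,"ay":0,"az":0},{"claw":1,"x":0,"y":0,"z":-4.5,"ax":0,"ay":0,"az":0},{"claw":1,"x":0,"y":0,"z":0,"ax":0,"ay":0,"az":0}]}}

```text
time: 3.35
eef_pos: [0.5368, 0.1367, 0.1154]
eef_rot: [[-0.883, 0.469, 0.003], [0.469, 0.883, 0.001], [-0.002, 0.002, -1.0]]
ft_force: [6.5, 1.2, -9.0]
opening: 0.0272
grasp_force: 35.0
```

Run:
```python
from h import *
s=sensors.read_state();p=s["eef_pos"];to(p);
d=np.array(p[:2])-O;print("r",np.hypot(*d),"rack angle rel",np.arctan2(-d[0],d[1])-TH,"target",base(0,44,0))
b=snap("scene")
cv2.imwrite("pics/c2.png",cv2.resize(b["frame"][120:260,290:440],(640,597),interpolation=2)[:,:,::-1])
```

```text
t 3.35 tcp [0.5368 0.1367 0.1154] yaw 62.0 d [0. 0. 0.] az None tilt [ 0.003  0.001 -1.   ] F [ 6.5  1.2 -9. ] open 0.0272
r 0.04265604553302315 rack angle rel 0.9863923215124476 target [0.57050834 0.16004486 0.        ]
```

View pics/c2.png

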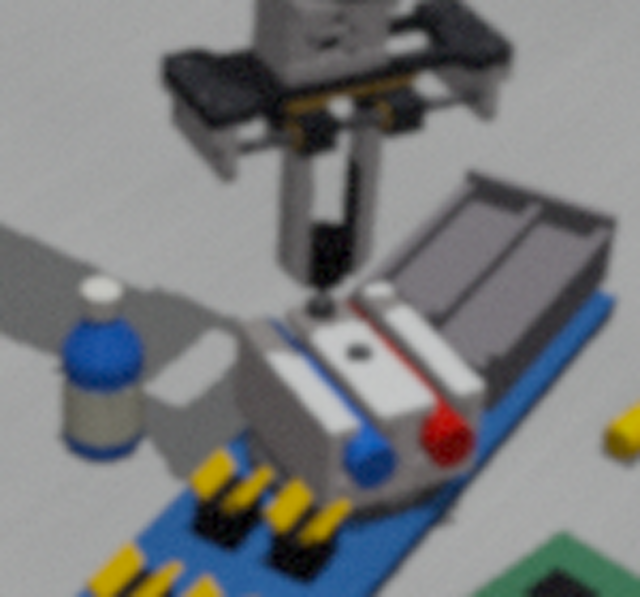

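The knob is lifted about 13 mm clear of the rack top. I start the turn along the arc.

Request:
{"fn": "move_arm", "kwargs": {"series": [{"claw":1,"x":-0.2,"y":4.3,"z":0,"ax":0,"ay":0,"az":0.0986},{"claw":1,"x":-0.2,"y":4.3,"z":0,"ax":0,"ay":0,"az":0.0986},{"claw":1,"x":-0.2,"y":4.3,"z":0,"ax":0,"ay":0,"az":0.0986},{"claw":1,"x":-0.2,"y":4.3,"z":0,"ax":0,"ay":0,"az":0.0986},{"claw":1,"x":-0.2,"y":4.3,"z":0,"ax":0,"ay":0,"az":0.0986}]}}

```text
time: 3.9
eef_pos: [0.5505, 0.1528, 0.1146]
eef_rot: [[-0.553, 0.833, 0.001], [0.833, 0.553, 0.001], [0.0, 0.001, -1.0]]
ft_force: [6.3, 3.0, -8.4]
opening: 0.0274
grasp_force: 35.0
```

Run:
```python
from h import *
s=sensors.read_state();p=s["eef_pos"];to(base(0,44,115),4.8)
d=np.array(p[:2])-O;print("r",np.hypot(*d),"rack angle rel",np.arctan2(-d[0],d[1])-TH)
```

```text
t 3.9 tcp [0.5505 0.1528 0.1146] yaw 33.57 d [-5.1 20.7 -0.4] az 0.502 tilt [ 0.001  0.001 -1.   ] F [ 6.3  3.  -8.4] open 0.0274
r 0.04363964985844716 rack angle rel 0.490712033937822
```

Request:
{"fn": "move_arm", "kwargs": {"series": [{"claw":1,"x":0,"y":0,"z":-1.5,"ax":0,"ay":0,"az":0},{"claw":1,"x":-0.2,"y":4.3,"z":0,"ax":0,"ay":0,"az":0.0986},{"claw":1,"x":-0.2,"y":4.3,"z":0,"ax":0,"ay":0,"az":0.0986},{"claw":1,"x":-0.2,"y":4.3,"z":0,"ax":0,"ay":0,"az":0.0986},{"claw":1,"x":-0.2,"y":4.3,"z":0,"ax":0,"ay":0,"az":0.0986},{"claw":1,"x":-0.2,"y":4.3,"z":0,"ax":0,"ay":0,"az":0.0986},{"claw":1,"x":0,"y":0,"z":0,"ax":0,"ay":0,"az":0}]}}

```text
time: 4.6
eef_pos: [0.5709, 0.1609, 0.1161]
eef_rot: [[-0.095, 0.996, 0.002], [0.996, 0.095, 0.003], [0.002, 0.002, -1.0]]
ft_force: [6.5, 6.6, -9.4]
opening: 0.0273
grasp_force: 35.0
```

Run:
```python
from h import *
s=sensors.read_state();p=s["eef_pos"];to(base(0,44,115),4.8)
d=np.array(p[:2])-O;print("r",np.hypot(*d),"rack angle rel",np.arctan2(-d[0],d[1])-TH)
b=snap("scene")
cv2.imwrite("pics/c3.png",cv2.resize(b["frame"][120:260,290:440],(640,597),interpolation=2)[:,:,::-1])
```

```text
t 4.6 tcp [0.5709 0.1609 0.1161] yaw 5.43 d [-0.8 -0.5  1.1] az 0.011 tilt [ 0.002  0.003 -1.   ] F [ 6.5  6.6 -9.4] open 0.0273
r 0.04479242303657992 rack angle rel -0.010816201821796295
```

View pics/c3.png

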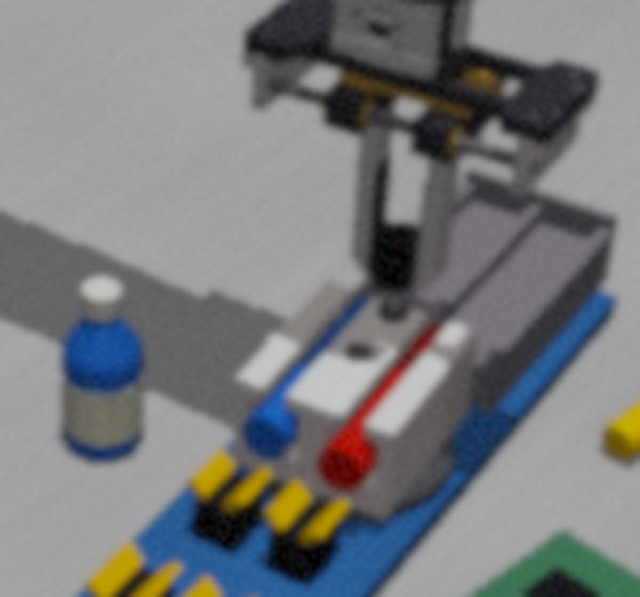

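The rack looks in line. I lower the knob into the notch and release it.

Request:
{"fn": "move_arm", "kwargs": {"series": [{"claw":1,"x":0,"y":0,"z":4.5,"ax":0,"ay":0,"az":0},{"claw":1,"x":0,"y":0,"z":4.5,"ax":0,"ay":0,"az":0},{"claw":1,"x":0,"y":0,"z":4,"ax":0,"ay":0,"az":0},{"claw":1,"x":0,"y":0,"z":0,"ax":0,"ay":0,"az":0}]}}

```text
time: 5.05
eef_pos: [0.5715, 0.1609, 0.1039]
eef_rot: [[-0.095, 0.995, 0.004], [0.995, 0.095, 0.003], [0.003, 0.004, -1.0]]
ft_force: [6.3, 5.3, -8.4]
opening: 0.0273
grasp_force: 35.0
```

Request:
{"fn": "move_arm", "kwargs": {"series": [{"claw":0.1,"x":0,"y":0,"z":0,"ax":0,"ay":0,"az":0},{"claw":0.1,"x":0,"y":0,"z":0,"ax":0,"ay":0,"az":0},{"claw":0.1,"x":0,"y":0,"z":0,"ax":0,"ay":0,"az":0},{"claw":0.1,"x":0,"y":0,"z":-35,"ax":0,"ay":0,"az":0},{"claw":0.1,"x":0,"y":0,"z":-35,"ax":0,"ay":0,"az":0},{"claw":-1,"x":-45,"y":0,"z":-20,"ax":0,"ay":0,"az":0},{"claw":-1,"x":-45,"y":0,"z":0,"ax":0,"ay":0,"az":0},{"claw":-1,"x":-45,"y":0,"z":0,"ax":0,"ay":0,"az":0},{"claw":-1,"x":-45,"y":0,"z":0,"ax":0,"ay":0,"az":0},{"claw":-1,"x":-45,"y":0,"z":0,"ax":0,"ay":0,"az":0}]}}

```text
time: 6.05
eef_pos: [0.5916, -0.0663, 0.1947]
eef_rot: [[-0.096, 0.995, -0.0], [0.995, 0.096, -0.0], [-0.0, -0.0, -1.0]]
ft_force: [-0.4, 0.2, -0.2]
opening: 0.0786
grasp_force: 0.0
```

Run:
```python
from h import *
to([.5095,-.313,.15],-8.9)
a=snap("top");b=snap("scene")
A=a["frame"][170:300,110:350];B=b["frame"][120:290,280:450]
f=lambda i:cv2.resize(i,(400,400),interpolation=2)
cv2.imwrite("pics/c4.png",np.hstack([f(A),f(B)])[:,:,::-1])
for n,r,z in(("k",((0,0,0),(180,255,45),(365,160,400,200)),.116),):
    for q,cc,rr,p in blobs(b,*r[:2],12,r[2]): print(n,q,cc,w(b,cc,z)[0][:2],base(0,44,0))
print("line of red end in scene:",proj(b,base(24,-65,64)),proj(b,base(-24,-65,64)))
```

```text
t 6.05 tcp [ 0.5916 -0.0663  0.1947] yaw 5.49 d [-237.7 -105.3   44.8] az 0.251 tilt [-0. -0. -1.] F [-0.4  0.2 -0.2] open 0.0786
k 51 [371.07843137 165.60784314] [0.50271916 0.21328466] [0.57050834 0.16004486 0.        ]
k 128 [383.2578125 185.453125 ] [0.57466788 0.15889176] [0.57050834 0.16004486 0.        ]
line of red end in scene: [[366.90554272 228.94539345]] [[349.13263452 221.67396303]]
```

View pics/c4.png

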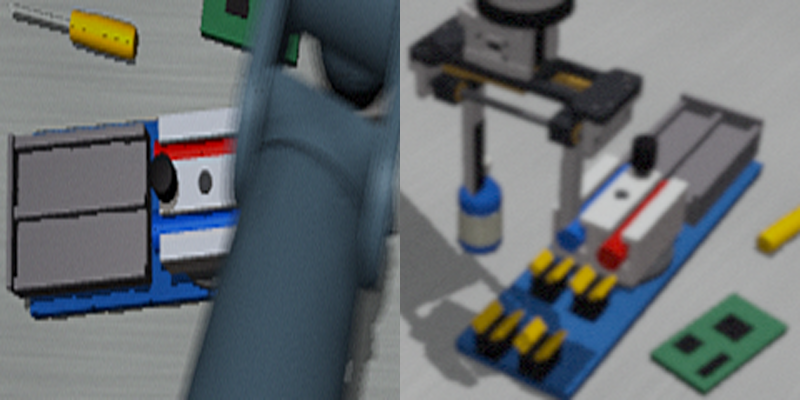

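The left crop shows the rack in line and the right crop shows the knob down. Next is the green tube.

Request:
{"fn": "move_arm", "kwargs": {"series": [{"claw":-1,"x":-34,"y":-15,"z":5,"ax":0,"ay":0,"az":0},{"claw":-1,"x":-34,"y":-15,"z":5,"ax":0,"ay":0,"az":0},{"claw":-1,"x":-34,"y":-15,"z":5,"ax":0,"ay":0,"az":0},{"claw":-1,"x":-34,"y":-15,"z":5,"ax":0,"ay":0,"az":0},{"claw":-1,"x":-34,"y":-15,"z":5,"ax":0,"ay":0,"az":0},{"claw":-1,"x":-34,"y":-15,"z":5,"ax":0,"ay":0,"az":0},{"claw":-1,"x":-34,"y":-15,"z":5,"ax":0,"ay":0,"az":0},{"claw":-1,"x":0,"y":0,"z":10,"ax":0,"ay":0,"az":0.125},{"claw":-1,"x":0,"y":0,"z":10,"ax":0,"ay":0,"az":0.125},{"claw":-1,"x":0,"y":0,"z":0,"ax":0,"ay":0,"az":0}]}}

```text
time: 7.15
eef_pos: [0.5093, -0.3102, 0.1378]
eef_rot: [[0.153, 0.988, -0.003], [0.988, -0.153, 0.003], [0.002, -0.003, -1.0]]
ft_force: [-0.5, -0.9, -0.3]
opening: 0.0939
grasp_force: 0.0
```

```bash
sed -i 's/^O=.*/O=np.array([.5752,.1170]);TH=.084/' h.py
python3 - <<'E'
from h import *
to([.5095,-.3128,.0135],-8.9)
b=snap("scene")
cv2.imwrite("pics/c5.png",cv2.resize(b["frame"][240:370,130:290],(640,520),interpolation=2)[:,:,::-1])
E
```

```text
t 7.15 tcp [ 0.5093 -0.3102  0.1378] yaw -8.82 d [ -2.8   1.  124.3] az 0.001 tilt [-0.003  0.003 -1.   ] F [-0.5 -0.9 -0.3] open 0.0939
```

View pics/c5.png

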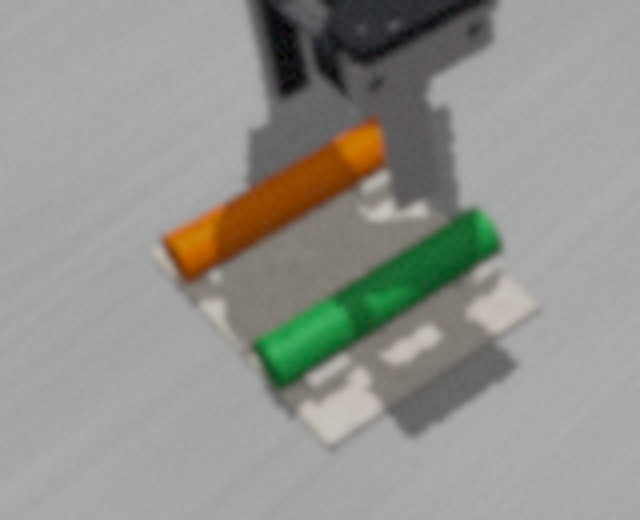

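The crop shows the green tube at crop (380,295), with the gripper above it and the orange tube clear.

Request:
{"fn": "move_arm", "kwargs": {"series": [{"claw":-0.4,"x":-1.5,"y":0.5,"z":25,"ax":0,"ay":0,"az":0},{"claw":-0.4,"x":-1.3,"y":0.5,"z":25,"ax":0,"ay":0,"az":0},{"claw":-0.4,"x":0,"y":0,"z":25,"ax":0,"ay":0,"az":0},{"claw":-0.4,"x":0,"y":0,"z":25,"ax":0,"ay":0,"az":0},{"claw":-0.4,"x":0,"y":0,"z":23,"ax":0,"ay":0,"az":0},{"claw":1,"x":0,"y":0,"z":0,"ax":0,"ay":0,"az":0},{"claw":1,"x":0,"y":0,"z":0,"ax":0,"ay":0,"az":0},{"claw":1,"x":0,"y":0,"z":0,"ax":0,"ay":0,"az":0},{"claw":1,"x":0,"y":0,"z":0,"ax":0,"ay":0,"az":0},{"claw":1,"x":0,"y":0,"z":0,"ax":0,"ay":0,"az":0}], "squeeze": 20}}

```text
time: 8.2
eef_pos: [0.5107, -0.3147, 0.0177]
eef_rot: [[0.152, 0.988, -0.001], [0.988, -0.152, -0.001], [-0.001, -0.001, -1.0]]
ft_force: [-12.4, 1.1, 8.7]
opening: 0.0295
grasp_force: 5.7
```

Request:
{"fn": "move_arm", "kwargs": {"series": [{"claw":1,"x":0,"y":0,"z":0,"ax":0,"ay":0,"az":0},{"claw":1,"x":0,"y":0,"z":-20,"ax":0,"ay":0,"az":0},{"claw":1,"x":0,"y":0,"z":-30,"ax":0,"ay":0,"az":0},{"claw":1,"x":0,"y":0,"z":-40,"ax":0,"ay":0,"az":0},{"claw":1,"x":0,"y":0,"z":-40,"ax":0,"ay":0,"az":0},{"claw":1,"x":0,"y":0,"z":0,"ax":0,"ay":0,"az":0}]}}

```text
time: 8.8
eef_pos: [0.514, -0.3171, 0.1539]
eef_rot: [[0.153, 0.988, 0.01], [0.988, -0.153, -0.009], [-0.007, 0.011, -1.0]]
ft_force: [0.7, -0.4, -0.5]
opening: 0.0276
grasp_force: 20.0
```

Run:
```python
from h import *
to(base(24,-142,140),4.81)
for n in("top","scene"):
    b=snap(n); p=np.array(sensors.read_state()["eef_pos"])+[0,0,.019]
    q=proj(b,p)[0]; x,y=q.astype(int)
    for a,cc,rr,pp in blobs(b,(50,120,30),(75,255,255),60,(x-80,y-80,x+80,y+80)): print(n,"tcp px",q,"green",a,cc,rr, w(b,cc,p[2])[0],w(b,rr[0],p[2])[0],p)
```

```text
t 8.8 tcp [ 0.514  -0.3171  0.1539] yaw -8.81 d [306.1  50.6  12.3] az -0.238 tilt [ 0.01  -0.009 -1.   ] F [ 0.7 -0.4 -0.5] open 0.0276
top tcp px [459.94538779 259.53498987] green 771 [405.18936446 185.33722438] ((414.12457275390625, 181.1022186279297), (16.478679656982422, 76.39991760253906), 75.77404022216797) [ 0.6513068  -0.2162599   0.16940605] [ 0.66007315 -0.23322583  0.16940605] [ 0.51253854 -0.31584121  0.16940605]
top tcp px [459.94538779 259.53498987] green 159 [429.36477987 252.68553459] ((431.0, 253.0), (16.0, 14.0), 0.0) [ 0.52386051 -0.25980833  0.16940605] [ 0.52335049 -0.26281123  0.16940605] [ 0.51253854 -0.31584121  0.16940605]
scene tcp px [213.91666755 266.35582214] green 157 [237.11464968 258.50955414] ((237.03855895996094, 258.5655517578125), (6.388453960418701, 25.858028411865234), 59.534454345703125) [ 0.52903301 -0.27372662  0.16657166] [ 0.52903231 -0.27392089  0.16657166] [ 0.5111597  -0.31465439  0.16657166]
scene tcp px [213.91666755 266.35582214] green 450 [198.34666667 275.87111111] ((198.7646942138672, 275.441162109375), (14.57737922668457, 34.814212799072266), 59.036251068115234) [ 0.50774648 -0.34849867  0.16657166] [ 0.50750097 -0.3473157   0.16657166] [ 0.5111597  -0.31465439  0.16657166]
```

Request:
{"fn": "move_arm", "kwargs": {"series": [{"claw":1,"x":38,"y":6.5,"z":0,"ax":0,"ay":0,"az":0},{"claw":1,"x":38,"y":6.5,"z":0,"ax":0,"ay":0,"az":0},{"claw":1,"x":38,"y":6.5,"z":0,"ax":0,"ay":0,"az":0},{"claw":1,"x":38,"y":6.5,"z":0,"ax":0,"ay":0,"az":0},{"claw":1,"x":38,"y":6.5,"z":0,"ax":0,"ay":0,"az":0},{"claw":1,"x":38,"y":6.5,"z":0,"ax":0,"ay":0,"az":0},{"claw":1,"x":38,"y":6.5,"z":0,"ax":0,"ay":0,"az":0},{"claw":1,"x":38,"y":6.5,"z":0,"ax":0,"ay":0,"az":-0.119},{"claw":1,"x":0,"y":0,"z":0,"ax":0,"ay":0,"az":-0.119},{"claw":1,"x":0,"y":0,"z":0,"ax":0,"ay":0,"az":0}]}}

```text
time: 9.9
eef_pos: [0.6074, -0.0205, 0.1438]
eef_rot: [[-0.086, 0.996, -0.004], [0.996, 0.086, 0.001], [0.001, -0.004, -1.0]]
ft_force: [0.4, -0.3, -1.4]
opening: 0.0274
grasp_force: 20.0
```

Run:
```python
from h import *
to(base(24,-142,50),4.81)
b=snap("scene")
cv2.imwrite("pics/c6.png",cv2.resize(b["frame"][150:290,290:450],(640,560),interpolation=2)[:,:,::-1])
# tube end expected pixels if centred on the tool
st=sensors.read_state();R=np.array(st["eef_rot"]);p=np.array(st["eef_pos"])+[0,0,.0155]
print(((proj(b,np.array([p+R[:,0]*.065,p-R[:,0]*.065]))-[290,150])*4).round(1))
```

```text
t 9.9 tcp [ 0.6074 -0.0205  0.1438] yaw 4.92 d [-2.4  3.8 93.8] az 0.002 tilt [-0.004  0.001 -1.   ] F [ 0.4 -0.3 -1.4] open 0.0274
[[306.5 188.3]
 [177.8 315.4]]
```

View pics/c6.png

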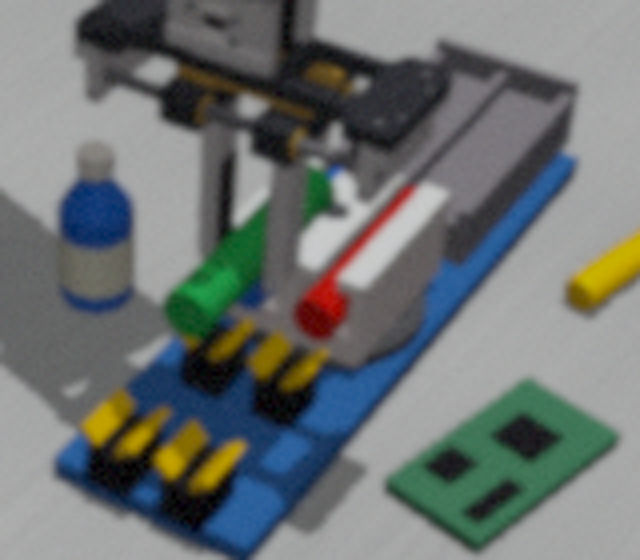

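The crop shows the green tube held level and centred in the grip, with its rear end at crop (188,312). I lower it into the +x lane.

Request:
{"fn": "move_arm", "kwargs": {"series": [{"claw":1,"x":-1.2,"y":1.9,"z":20,"ax":0,"ay":0,"az":0},{"claw":1,"x":-1.2,"y":1.9,"z":20,"ax":0,"ay":0,"az":0},{"claw":1,"x":0,"y":0,"z":20,"ax":0,"ay":0,"az":0},{"claw":1,"x":0,"y":0,"z":14,"ax":0,"ay":0,"az":0},{"claw":1,"x":0,"y":0,"z":8,"ax":0,"ay":0,"az":0},{"claw":1,"x":0,"y":0,"z":0,"ax":0,"ay":0,"az":0},{"claw":1,"x":0,"y":0,"z":0,"ax":0,"ay":0,"az":0}]}}

```text
time: 10.65
eef_pos: [0.6132, -0.0243, 0.065]
eef_rot: [[-0.083, 0.997, 0.001], [0.997, 0.083, -0.0], [-0.0, 0.001, -1.0]]
ft_force: [-0.1, -0.1, -1.0]
opening: 0.027
grasp_force: 20.0
```

```bash
python3 -c "
from h import *
to(base(24,-142,49),4.81)"
```

```text
t 10.65 tcp [ 0.6132 -0.0243  0.065 ] yaw 4.77 d [ 2.  -2.1 16. ] az -0.001 tilt [ 0.001 -0.    -1.   ] F [-0.1 -0.1 -1. ] open 0.027
```

Request:
{"fn": "move_arm", "kwargs": {"series": [{"claw":1,"x":0.5,"y":-2,"z":4,"ax":0,"ay":0,"az":0},{"claw":1,"x":0,"y":0,"z":4,"ax":0,"ay":0,"az":0},{"claw":1,"x":0,"y":0,"z":3,"ax":0,"ay":0,"az":0},{"claw":1,"x":0,"y":0,"z":3,"ax":0,"ay":0,"az":0},{"claw":1,"x":0,"y":0,"z":0,"ax":0,"ay":0,"az":0}]}}

```text
time: 11.15
eef_pos: [0.6119, -0.0236, 0.051]
eef_rot: [[-0.084, 0.996, 0.003], [0.996, 0.084, -0.0], [-0.0, 0.003, -1.0]]
ft_force: [3.0, 0.9, 0.3]
opening: 0.0272
grasp_force: 20.0
```

Request:
{"fn": "move_arm", "kwargs": {"series": [{"claw":1,"x":0,"y":0,"z":1.5,"ax":0,"ay":0,"az":0},{"claw":1,"x":0,"y":0,"z":0,"ax":0,"ay":0,"az":0}]}}

```text
time: 11.35
eef_pos: [0.6124, -0.0237, 0.0504]
eef_rot: [[-0.084, 0.996, 0.004], [0.996, 0.084, -0.0], [-0.001, 0.004, -1.0]]
ft_force: [2.1, 1.2, 4.9]
opening: 0.028
grasp_force: 20.0
```

Request:
{"fn": "move_arm", "kwargs": {"series": [{"claw":0.2,"x":0,"y":0,"z":0,"ax":0,"ay":0,"az":0},{"claw":0.1,"x":0,"y":0,"z":0,"ax":0,"ay":0,"az":0},{"claw":0.1,"x":0,"y":0,"z":0,"ax":0,"ay":0,"az":0},{"claw":0.1,"x":0,"y":0,"z":-25,"ax":0,"ay":0,"az":0},{"claw":0.1,"x":0,"y":0,"z":-40,"ax":0,"ay":0,"az":0},{"claw":0.1,"x":-20,"y":0,"z":-30,"ax":0,"ay":0,"az":0},{"claw":1,"x":-40,"y":0,"z":0,"ax":0,"ay":0,"az":0},{"claw":1,"x":-40,"y":0,"z":0,"ax":0,"ay":0,"az":0},{"claw":1,"x":0,"y":0,"z":0,"ax":0,"ay":0,"az":0}]}}

```text
time: 12.25
eef_pos: [0.619, -0.1273, 0.1439]
eef_rot: [[-0.079, 0.997, -0.0], [0.997, 0.079, -0.001], [-0.001, -0.0, -1.0]]
ft_force: [-0.0, -0.1, -0.6]
opening: 0.0215
grasp_force: 0.0
```

Run:
```python
from h import *
to(base(24,-238,62),4.81)
b=snap("scene")
cv2.imwrite("pics/c7.png",cv2.resize(b["frame"][150:290,280:440],(640,560),interpolation=2)[:,:,::-1])
```

```text
t 12.25 tcp [ 0.619  -0.1273  0.1439] yaw 4.55 d [ 9.2  0.9 81.8] az -0.004 tilt [-0.    -0.001 -1.   ] F [-0.  -0.1 -0.6] open 0.0215
```

View pics/c7.png

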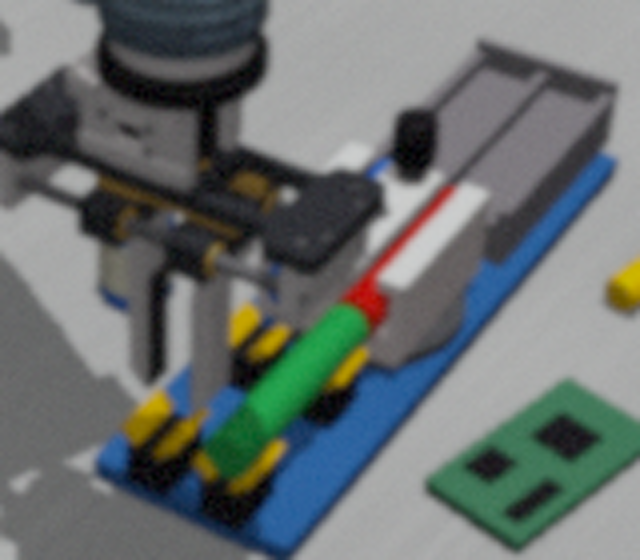

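The green tube lies in the lane against the yellow Vs with its axis in line with the red tube, and the knob is down. I lower the closed fingers behind it.

Request:
{"fn": "move_arm", "kwargs": {"series": [{"claw":1,"x":0,"y":0,"z":25,"ax":0,"ay":0,"az":0},{"claw":1,"x":0,"y":1,"z":25,"ax":0,"ay":0,"az":0},{"claw":1,"x":0,"y":0,"z":22,"ax":0,"ay":0,"az":0},{"claw":1,"x":0,"y":0,"z":10,"ax":0,"ay":0,"az":0},{"claw":1,"x":0,"y":0,"z":0,"ax":0,"ay":0,"az":0},{"claw":1,"x":0,"y":0,"z":0,"ax":0,"ay":0,"az":0}]}}

```text
time: 12.9
eef_pos: [0.6206, -0.1228, 0.0626]
eef_rot: [[-0.084, 0.996, 0.001], [0.996, 0.084, -0.0], [-0.0, 0.001, -1.0]]
ft_force: [0.3, -0.1, 0.6]
opening: 0.0004
grasp_force: 0.0
```

```bash
python3 -c "
from h import *
to(base(24,-73,62),4.81)"
```

```text
t 12.9 tcp [ 0.6206 -0.1228  0.0626] yaw 4.84 d [169.8  -1.    0.6] az 0.001 tilt [ 0.001 -0.    -1.   ] F [ 0.3 -0.1  0.6] open 0.0004
```

Push the first 100 mm.

Request:
{"fn": "move_arm", "kwargs": {"series": [{"claw":1,"x":10,"y":-0.5,"z":0,"ax":0,"ay":0,"az":0},{"claw":1,"x":10,"y":-0.5,"z":0,"ax":0,"ay":0,"az":0},{"claw":1,"x":10,"y":0,"z":0,"ax":0,"ay":0,"az":0},{"claw":1,"x":10,"y":0,"z":0,"ax":0,"ay":0,"az":0},{"claw":1,"x":10,"y":0,"z":0,"ax":0,"ay":0,"az":0},{"claw":1,"x":10,"y":0,"z":0,"ax":0,"ay":0,"az":0},{"claw":1,"x":10,"y":0,"z":0,"ax":0,"ay":0,"az":0}]}}

```text
time: 13.6
eef_pos: [0.6135, -0.0528, 0.0622]
eef_rot: [[-0.084, 0.996, 0.001], [0.996, 0.084, -0.0], [-0.0, 0.001, -1.0]]
ft_force: [0.4, -2.5, 1.2]
opening: 0.0006
grasp_force: 1.3
```

Request:
{"fn": "move_arm", "kwargs": {"series": [{"claw":1,"x":10,"y":0,"z":0,"ax":0,"ay":0,"az":0},{"claw":1,"x":10,"y":0,"z":0,"ax":0,"ay":0,"az":0},{"claw":1,"x":10,"y":0,"z":0,"ax":0,"ay":0,"az":0},{"claw":1,"x":5,"y":0,"z":0,"ax":0,"ay":0,"az":0},{"claw":1,"x":0,"y":0,"z":0,"ax":0,"ay":0,"az":0}]}}

```text
time: 14.1
eef_pos: [0.6097, -0.0172, 0.0614]
eef_rot: [[-0.085, 0.996, -0.001], [0.996, 0.085, 0.001], [0.002, -0.001, -1.0]]
ft_force: [-0.1, 0.6, -0.2]
opening: 0.0003
grasp_force: 0.0
```

Run:
```python
from h import *
to(base(24,-73,62),4.81)
b=snap("scene");a=snap("top")
f=lambda i:cv2.resize(i,(400,350),interpolation=2)
cv2.imwrite("pics/c8.png",np.hstack([f(a["frame"][170:300,110:350]),f(b["frame"][150:290,280:440])])[:,:,::-1])
```

```text
t 14.1 tcp [ 0.6097 -0.0172  0.0614] yaw 4.85 d [63.6  1.  -0.5] az 0.001 tilt [-0.001  0.001 -1.   ] F [-0.1  0.6 -0.2] open 0.0003
```

View pics/c8.png

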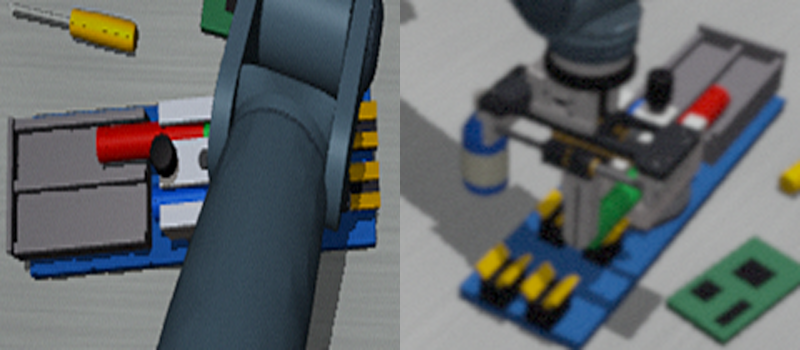

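The top crop shows the red tube entering the tray's +x lane, followed by the green. The knob is still in place. I measure the red front edge to size the remaining push.

```bash
cat >> h.py <<'E'
def tobase(X):
    d=(np.atleast_2d(X)[:,:2]-O)*1e3;c,s=np.cos(TH),np.sin(TH);return np.c_[d@[c,s],d@[-s,c]]
def redext():
    for n,roi in(("top",(110,190,270,262)),("scene",(340,150,450,260))):
        a=snap(n)
        for q in blobs(a,(0,140,50),(8,255,255),20,roi):
            e=tobase(w(a,q[3],.0635)); print(n,q[0],"y range",np.percentile(e[:,1],[1,99]).round(1),"x",np.percentile(e[:,0],[2,50,98]).round(1))
E
python3 -c "
from h import *
redext()
print(tobase(sensors.read_state()['eef_pos']))"
```

```text
top 572 y range [  8.7 135.9] x [12.8 28.  38.5]
scene 136 y range [ 80.3 147.2] x [11.2 24.6 40.3]
[[  23.09751854 -137.84575813]]
```

Request:
{"fn": "move_arm", "kwargs": {"series": [{"claw":1,"x":8,"y":0,"z":0,"ax":0,"ay":0,"az":0},{"claw":1,"x":8,"y":0,"z":0,"ax":0,"ay":0,"az":0},{"claw":1,"x":8,"y":0.5,"z":0,"ax":0,"ay":0,"az":0},{"claw":1,"x":8,"y":0.5,"z":0,"ax":0,"ay":0,"az":0},{"claw":1,"x":8,"y":0,"z":0,"ax":0,"ay":0,"az":0},{"claw":1,"x":5,"y":0,"z":0,"ax":0,"ay":0,"az":0},{"claw":1,"x":3,"y":0,"z":0,"ax":0,"ay":0,"az":0},{"claw":1,"x":0,"y":0,"z":0,"ax":0,"ay":0,"az":0},{"claw":1,"x":0,"y":0,"z":0,"ax":0,"ay":0,"az":0}]}}

```text
time: 15.2
eef_pos: [0.6074, 0.0294, 0.062]
eef_rot: [[-0.084, 0.996, 0.0], [0.996, 0.084, 0.0], [0.0, 0.0, -1.0]]
ft_force: [-0.8, 0.1, 0.3]
opening: 0.0003
grasp_force: 0.0
```

Run:
```python
from h import *
redext()
print(tobase(sensors.read_state()['eef_pos']),sensors.read_state()["ft_force"])
a=snap("top")
for q in blobs(a,(50,100,40),(75,255,255),8,(140,195,260,255)):
    e=tobase(w(a,q[3],.0635)); print("green",q[0],np.percentile(e[:,1],[0,1,99,100]).round(1),e[:,0].mean())
for y in(-55,55): print(proj(a,base(24,y,90)),proj(a,base(48,y,90)))
```

```text
top 733 y range [ 64.2 182.9] x [13.  26.7 39.2]
scene 139 y range [132.  195.2] x [12.7 25.9 40. ]
[[ 24.72497733 -90.2197608 ]] [ 0.21192085 -0.01934316  0.09457177]
[[259.65740467 215.83308618]] [[259.21513735 204.29245753]]
[[204.80682851 218.92365357]] [[204.60538519 207.33869818]]
```

Request:
{"fn": "move_arm", "kwargs": {"series": [{"claw":1,"x":4,"y":0,"z":0,"ax":0,"ay":0,"az":0},{"claw":1,"x":3,"y":0,"z":0,"ax":0,"ay":0,"az":0},{"claw":1,"x":0,"y":0,"z":0,"ax":0,"ay":0,"az":0},{"claw":1,"x":0,"y":0,"z":0,"ax":0,"ay":0,"az":0},{"claw":1,"x":-40,"y":0,"z":0,"ax":0,"ay":0,"az":0},{"claw":1,"x":-40,"y":0,"z":-20,"ax":0,"ay":0,"az":0},{"claw":1,"x":-40,"y":0,"z":-20,"ax":0,"ay":0,"az":0},{"claw":1,"x":-45,"y":0,"z":0,"ax":0,"ay":0,"az":0},{"claw":1,"x":-45,"y":0,"z":0,"ax":0,"ay":0,"az":0},{"claw":1,"x":0,"y":0,"z":0,"ax":0,"ay":0,"az":0}]}}

```text
time: 16.35
eef_pos: [0.6247, -0.1781, 0.1026]
eef_rot: [[-0.078, 0.997, 0.002], [0.997, 0.078, -0.002], [-0.002, 0.002, -1.0]]
ft_force: [-1.3, 0.4, 0.9]
opening: 0.0004
grasp_force: 0.0
```

Run:
```python
from h import *
redext()
print(tobase(sensors.read_state()['eef_pos']))
for n,roi in(("top",(140,195,300,255)),("scene",(330,150,420,265))):
  a=snap(n)
  for q in blobs(a,(48,100,30),(75,255,255),5,roi):
    e=tobase(w(a,q[3],.0635)); print("green",n,q[0],np.percentile(e[:,1],[0,2,98,100]).round(1),e[:,0].mean())
  if n=="top": A=a["frame"][185:280,120:300]
  else: B=a["frame"][150:290,300:450]
f=lambda i,s:cv2.resize(i,s,interpolation=2)
cv2.imwrite("pics/c9.png",np.hstack([f(A,(480,253)),f(B,(271,253))])[:,:,::-1])
```

```text
top 787 y range [ 64.2 189. ] x [12.9 26.7 39.6]
scene 262 y range [ 91.4 200.1] x [12.7 26.6 40.7]
[[  24.36190076 -293.59666503]]
green top 424 [-73.5 -71.7  53.9  58.1] 28.44349426664141
green scene 209 [-85.1 -82.   61.8  68.7] 22.610776561772333
green scene 169 [-132.6 -128.2  -63.1  -58.3] 150.96996613766817
```

View pics/c9.png

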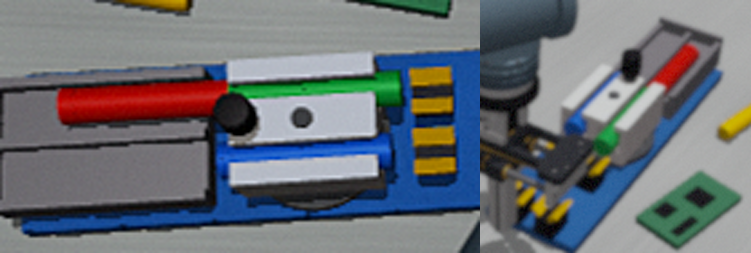

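The green tube is not yet home: its rear end is at crop (402,88), while the home blue tube ends at (391,152). That was more picture views than allowed, so from here I use numbers only and compare with the blue tube.

```bash
cat >> h.py <<'E'
def ends():
    a=snap("top");hsv=cv2.cvtColor(a["frame"],cv2.COLOR_RGB2HSV)
    for nm,x,lo,hi in(("green",24,48,75),("blue",-24,104,124)):
        ys=np.arange(-95,-40,.5); r=[]
        for dx in(-4,-2,0,2,4):
            px=proj(a,np.array([base(x+dx,y,77) for y in ys])).astype(np.float32)
            v=cv2.remap(a["frame"],px[:,0].reshape(1,-1),px[:,1].reshape(1,-1),cv2.INTER_LINEAR)[0].astype(int)
            r.append(v)
        v=np.mean(r,0).round().astype(int); print(nm); print([(float(y),*map(int,c)) for y,c in zip(ys[::5],v[::5])])
E
python3 -c "
from h import *
ends()"
```

```text
green
[(-95.0, 113, 88, 13), (-92.5, 117, 90, 9), (-90.0, 113, 88, 10), (-87.5, 112, 86, 10), (-85.0, 117, 86, 9), (-82.5, 89, 87, 69), (-80.0, 35, 79, 147), (-77.5, 17, 64, 138), (-75.0, 11, 58, 58), (-72.5, 25, 137, 49), (-70.0, 33, 165, 67), (-67.5, 32, 161, 66), (-65.0, 32, 161, 66), (-62.5, 32, 160, 65), (-60.0, 30, 159, 64), (-57.5, 28, 158, 63), (-55.0, 34, 156, 66), (-52.5, 54, 161, 83), (-50.0, 62, 167, 92), (-47.5, 55, 165, 86), (-45.0, 54, 165, 86), (-42.5, 58, 165, 88)]
blue
[(-95.0, 97, 76, 18), (-92.5, 99, 78, 20), (-90.0, 97, 77, 21), (-87.5, 94, 74, 20), (-85.0, 101, 77, 16), (-82.5, 80, 84, 80), (-80.0, 32, 78, 148), (-77.5, 20, 75, 154), (-75.0, 23, 75, 151), (-72.5, 23, 76, 152), (-70.0, 22, 76, 151), (-67.5, 14, 50, 102), (-65.0, 11, 45, 110), (-62.5, 29, 90, 195), (-60.0, 30, 94, 198), (-57.5, 29, 92, 195), (-55.0, 34, 94, 194), (-52.5, 45, 102, 196), (-50.0, 46, 104, 196), (-47.5, 46, 103, 196), (-45.0, 44, 100, 196), (-42.5, 45, 102, 197)]
```

Request:
{"fn": "move_arm", "kwargs": {"series": [{"claw":1,"x":45,"y":0,"z":0,"ax":0,"ay":0,"az":0},{"claw":1,"x":45,"y":0,"z":0,"ax":0,"ay":0,"az":0},{"claw":1,"x":40,"y":0,"z":20,"ax":0,"ay":0,"az":0},{"claw":1,"x":30,"y":0,"z":20,"ax":0,"ay":0,"az":0},{"claw":1,"x":15,"y":0,"z":0,"ax":0,"ay":0,"az":0},{"claw":1,"x":10,"y":0,"z":0,"ax":0,"ay":0,"az":0},{"claw":1,"x":5,"y":0,"z":0,"ax":0,"ay":0,"az":0},{"claw":1,"x":0,"y":0,"z":0,"ax":0,"ay":0,"az":0},{"claw":1,"x":0,"y":0,"z":0,"ax":0,"ay":0,"az":0}]}}

```text
time: 17.5
eef_pos: [0.6093, 0.0153, 0.0629]
eef_rot: [[-0.083, 0.997, 0.002], [0.997, 0.083, -0.0], [-0.001, 0.002, -1.0]]
ft_force: [0.9, -0.6, -0.5]
opening: 0.0008
grasp_force: 0.0
```

```bash
python3 -c "
from h import *
to(base(24,-83.2,62),4.81);to(base(24,-74,62),4.81)"
```

```text
t 17.5 tcp [0.6093 0.0153 0.0629] yaw 4.76 d [21.  -1.4  0.9] az -0.001 tilt [ 0.002 -0.    -1.   ] F [ 0.9 -0.6 -0.5] open 0.0008
t 17.5 tcp [0.6093 0.0153 0.0629] yaw 4.76 d [30.2 -1.4  0.9] az -0.001 tilt [ 0.002 -0.    -1.   ] F [ 0.9 -0.6 -0.5] open 0.0008
```

Push 29 mm (about 8 mm of tube travel), then read where it stands.

Request:
{"fn": "move_arm", "kwargs": {"series": [{"claw":1,"x":8,"y":-0.5,"z":0,"ax":0,"ay":0,"az":0},{"claw":1,"x":8,"y":-0.5,"z":0,"ax":0,"ay":0,"az":0},{"claw":1,"x":5,"y":0,"z":0,"ax":0,"ay":0,"az":0},{"claw":1,"x":4,"y":0,"z":0,"ax":0,"ay":0,"az":0},{"claw":1,"x":4,"y":0,"z":0,"ax":0,"ay":0,"az":0},{"claw":1,"x":0,"y":0,"z":0,"ax":0,"ay":0,"az":0},{"claw":1,"x":0,"y":0,"z":0,"ax":0,"ay":0,"az":0}]}}

```text
time: 18.2
eef_pos: [0.6049, 0.0454, 0.0619]
eef_rot: [[-0.084, 0.996, -0.0], [0.996, 0.084, 0.0], [0.0, -0.0, -1.0]]
ft_force: [-0.3, 1.4, 0.9]
opening: 0.0009
grasp_force: 0.0
```

```bash
python3 -c "
from h import *
to(base(24,-74,62),4.81);redext()"
```

```text
t 18.2 tcp [0.6049 0.0454 0.0619] yaw 4.82 d [-0.1  0.4 -0.1] az 0.0 tilt [-0.  0. -1.] F [-0.3  1.4  0.9] open 0.0009
top 752 y range [ 82.8 199.2] x [12.8 26.3 39.6]
scene 127 y range [150.1 213. ] x [13.3 25.9 41.1]
```

Request:
{"fn": "move_arm", "kwargs": {"series": [{"claw":1,"x":-20,"y":0,"z":0,"ax":0,"ay":0,"az":0},{"claw":1,"x":-40,"y":0,"z":0,"ax":0,"ay":0,"az":0},{"claw":1,"x":-40,"y":0,"z":-20,"ax":0,"ay":0,"az":0},{"claw":1,"x":-40,"y":0,"z":-20,"ax":0,"ay":0,"az":0},{"claw":1,"x":-45,"y":0,"z":0,"ax":0,"ay":0,"az":0},{"claw":1,"x":-45,"y":0,"z":0,"ax":0,"ay":0,"az":0},{"claw":1,"x":0,"y":0,"z":0,"ax":0,"ay":0,"az":0}]}}

```text
time: 19.0
eef_pos: [0.6246, -0.1894, 0.1026]
eef_rot: [[-0.078, 0.997, 0.002], [0.997, 0.078, -0.002], [-0.002, 0.002, -1.0]]
ft_force: [0.0, -0.2, -0.1]
opening: 0.0004
grasp_force: 0.0
```

Run:
```python
from h import *
redext();to([0,0,0])
a=snap("top")
for nm,x,ch in(("green",24,1),("blue",-24,2)):
  for lo,hi in((-78,-50),(50,80)):
    ys=np.arange(lo,hi,2.);v=[]
    for dx in(-4,0,4):
        px=proj(a,np.array([base(x+dx,y,77) for y in ys])).astype(np.float32)
        v.append(cv2.remap(a["frame"],px[:,0].reshape(1,-1),px[:,1].reshape(1,-1),1)[0])
    print(nm,[(int(y),*map(int,c)) for y,c in zip(ys,np.mean(v,0))])
for q in blobs(a,(48,100,30),(75,255,255),5,(140,195,300,255))+blobs(a,(104,170,150),(124,255,255),30,(195,225,275,260)):
    e=tobase(w(a,q[3],.077)); print(q[0],np.percentile(e[:,1],[0,2,98,100]).round(1),e[:,0].mean())
b=snap("scene")
for q in blobs(b,(0,0,0),(180,255,45),40,(365,165,405,205)): print("knob",q[0],q[1])
```

```text
top 819 y range [ 72.6 198.8] x [12.8 26.2 39.7]
scene 279 y range [ 91.7 211.8] x [12.9 26.6 41.7]
t 19.1 tcp [ 0.624  -0.1847  0.1017] yaw 4.7 d [ 235.2 -606.7  102. ] az None tilt [-0.     0.001 -1.   ] F [-0.2  0.4 -0.6] open 0.0005
green [(-78, 17, 72, 152), (-76, 21, 72, 147), (-74, 23, 74, 147), (-72, 23, 74, 148), (-70, 22, 73, 151), (-68, 20, 67, 143), (-66, 12, 55, 83), (-64, 17, 108, 30), (-62, 27, 155, 59), (-60, 26, 157, 60), (-58, 27, 155, 60), (-56, 25, 152, 58), (-54, 44, 151, 73), (-52, 64, 161, 92)]
green [(50, 22, 68, 34), (52, 22, 62, 32), (54, 19, 55, 30), (56, 20, 59, 32), (58, 21, 70, 33), (60, 21, 73, 34), (62, 16, 78, 35), (64, 20, 99, 43), (66, 66, 99, 43), (68, 162, 54, 25), (70, 189, 12, 11), (72, 183, 20, 14), (74, 182, 20, 14), (76, 182, 18, 14), (78, 180, 17, 13)]
blue [(-78, 19, 75, 155), (-76, 22, 76, 152), (-74, 23, 77, 151), (-72, 24, 76, 152), (-70, 23, 77, 153), (-68, 19, 61, 122), (-66, 10, 38, 84), (-64, 15, 60, 141), (-62, 25, 86, 192), (-60, 27, 89, 195), (-58, 26, 88, 193), (-56, 26, 87, 190), (-54, 40, 96, 191), (-52, 50, 105, 194)]
blue [(50, 40, 96, 191), (52, 40, 95, 191), (54, 45, 95, 188), (56, 40, 94, 189), (58, 29, 88, 191), (60, 23, 83, 191), (62, 18, 76, 181), (64, 21, 81, 190), (66, 21, 69, 161), (68, 20, 34, 63), (70, 12, 10, 8), (72, 40, 38, 40), (74, 96, 93, 99), (76, 124, 120, 126), (78, 121, 118, 123)]
395 [-64.7 -64.1  63.4  65.5] 26.07390387604668
205 [-81.8 -81.4 -63.3 -61.1] -29.062284907508833
339 [-62.8 -62.3  64.3  66.3] -22.998605924219728
knob 123 [383.21138211 185.43089431]
```

```bash
python3 -c "
from rig import ticket
print(ticket.sign_off())"
```

```text
the job is handed in; nothing more can be done
None
```

Handed in at about 19 s: the rack is locked in line, the green tube is home to within about 1 mm of the blue tube's ends, and the red tube is fully out in its tray lane, but I viewed 12 pictures where 10 were allowed.

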